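Seat the loupe in its three-point stand

TASK

Put the round magnifier on the wooden stand and nudge it fully home in the nest, so that it sits flat and rests at once against the fence, the tip of the stop screw and the spring plunger, then let go of it. Push gently, by feel: the magnifier must not be pressed hard against any of them. Leave the jar, the mug and the wooden stopper where they are.

Things in the scene. Friction and masses are not known exactly. Their poses are not given: they have to be found in the camera images.
- loupe_center (a point): Centre of the round magnifier: upright dark metal rim, 50 mm diameter, 24 mm high, with a low clear dome on top (30 mm in all; grip only the rim); about 140 g. The point is on its axis, 12 mm above its underside. Starts flat on the table. Its z axis is its own axis, upward; its yaw does not matter.
- nest: Fixed wooden stand, plate 180 x 125 x 15 mm, top 15 mm above the table. Origin: on the plate's top, at a white 38 mm paper disc. x: level, the way the magnifier is pushed home, from the open end to the stop; y: from fence to plunger; z up. Plate spans x -117 to +62, y -45 to +80 mm. Seated, the magnifier's centre is at y 0, z +12 mm and at an x between -6 and +6 mm that the stop screw sets.
- fence: Fixed aluminium bar on the plate, 115 mm long, 9 mm thick, 16 mm high, along the nest's x (x -90 to +25 mm). Origin: at the plate's top, on the inner face (the one towards the plunger), beside the paper disc: nest x 0, y -25 mm. Axes as the nest's.
- stop: Fixed aluminium stop block (15 x 26 mm, 20 mm high) with a stop screw through it along the nest's x, 10 mm round tip, 10 mm above the plate. Origin: at the plate's top, middle of the block's face towards the open end, nest x +41, y 0. The tip stands out from this face by 10 to 22 mm, different each time and not reported: find it by touch. The screw stays put; pressing the magnifier on it with over 8 N would scratch the rim. Axes as the nest's.
- plunger: Round steel nose, 12 mm diameter, of a spring plunger facing the fence. Origin: its centre, 10 mm above the plate, at rest at nest x -10.5, y +25 mm, 6 mm into the magnifier's path. Gives way along nest +y (0.22 N per mm, 0.9 N at rest, 12 mm travel). It clamps the magnifier against the fence but does not draw it up to the screw; passing it takes a few newtons, the screw is felt as a sharp further rise.
- jar: Bystander: closed glass jar, 72 mm diameter, 105 mm high, standing on the table. Origin under its centre.
- mug: Bystander: terracotta mug, 76 mm across the rim, 85 mm high, standing on the table. Origin under its centre.
- stopper: Bystander: turned dark wooden bottle stopper, 38 mm diameter, 58 mm high, standing on the table. Origin under its centre.
- nest_mouth (a point): Point on the plate's top at the open end, at nest x -60, y +6 mm. A magnifier standing here is clear of fence and plunger and can be pushed home along the nest's x, sliding along the fence. Axes as the nest's.
- plunger_house (a point): Top centre of the plunger's fixed aluminium housing, 24 x 26 mm, 22 mm high above the plate, at nest x -10.5, y +62 mm. Axes as the nest's.
Mind the look-alikes: they are no part of the job. Leave any yellow look-alike of the part that bears loupe_center alone. There is more than one size of the nest; the one meant has the size given above.

How it is judged:
By the outcome, as a careful person would: the job done as asked, in the order asked, and still so for the second after the job is handed in, with the robot touching nothing.
It also fails if it takes over 70 s, if anything falls off the work surface, if the arm or the gripper's body presses on something with over 40 N, if the wrist force passes 120 N, or if a joint passes its speed limit or range.

ROBOT

A 6-joint arm with a two-finger parallel gripper is mounted at the origin on the work surface. World frame = base frame: x ahead of the robot, y to its left, z up, the work surface at z = 0. Lengths are in m, angles in rad, forces in N, time in s.
With the tool pointing down it reaches from about 0.325 to 1 m from the base axis. Payload 5.1 kg.
Tool frame: the origin (TCP) lies midway between the tips of the shut fingers; the grasp point (between the pads) lies 19 mm behind it; z points along the fingers, y is the direction in which the jaws open and shut (so a half turn about z gives the same grasp; the last joint's range is limited). The gripper opens to 85 mm and grips with 20 to 120 N. Pads are 22 mm wide; open, the fingers measure 114 mm over their backs; the gripper's body (76 mm by 85 mm) begins 54 mm behind the grasp point. The pads swing forward as they close: fully open they stand 13 mm farther back than shut.
Start: joints at [-1.233, 0.124, 1.65, -0, 1.367, -0.083], TCP at [0.265, -0.593, 0.231] pointing down, gripper open.
Joint ranges: [-2.61, 2.61], [-1.02, 2.33], [0.03, 2.71], [-1.35, 4.49], [0.32, 2.68], [-2.91, 2.91]. Speed limits (rad/s): [2.57, 2.57, 3.14, 3.14, 3.14, 3.14].

INTERFACE

Orientations are given as a rotation vector (axis times angle).
In Python, from plant import r gives the robot as it stands. The module is installed in compiled form; this text tells all that it offers.
- The arm moves only by the shell command python3 -m inch 'ROWS' [FORCE]. ROWS is JSON, a list of rows, each a list of 5 numbers: the opening, from 0 (shut) to 1 (fully open), then the shift along the tool's x, y, z in mm, then the turn about the tool's z in degrees. In form: [[grip, x, y, z, spin], ...]. A call has 1 to 20 rows; each row is the pose to reach, as a shift and turn from the pose measured when the call began, along the tool's axes at that moment; what a row does not reach only later rows make up. A row lasts 1/8 s, in which the tool goes at most 62.5 mm and 10.7 degrees, less where a joint would pass 70% of its speed; a pose out of reach is approached as far as the arm can. A call with a gripper value outside its range is refused whole. The fingers move at their own pace and stop on an object; FORCE is the grip in N (left out, the last holds). Time passes only in rows, so rows that repeat a pose let the fingers close. It gives the time, the measured TCP pose, the force and the opening at its end, in the units of the state.
- r.state(): the state, without advancing time (a new reading comes with each control period).
- r.grab_frame(name): name is "side" or "top"; returns the picture (480x640x3 uint8, red, green, blue); there is no depth.
- r.calibration(name): a dict with "mtx" (3x3 intrinsics, pixels), "world_from_camera" (4x4, takes a point from camera to world coordinates). Camera axes: x right, y down, z forward; pixel columns grow to the right and rows downward; lengths in m; the calibration is good to about 2 mm. A picture is of the moment at which its call begins. calibration takes no time and is no camera call.
- r.sign_off(): hands the job in, once; it reports no verdict.
The state is a dict: "time_s": time; "q": joint angles; "qd": joint speeds; "tau": joint torques, N m; "tool_pos": TCP position; "tool_rot": TCP orientation; "force": force on the tool from outside, world axes, zero at the start; "wrist_torque": the same for the moment, N m; "grip_width": finger opening in m.
Only numpy, scipy, OpenCV 4.12 (cv2) and the standard library are available. Lean on these libraries where they do the work, as an engineer would, in place of code of your own. Each camera call takes 0.05 s, during which the arm holds its last target.

## Working session

There is one attempt and no reset: what is moved stays moved. The work goes in short steps, Python scripts to look and compute and a shell command to move; the robot and the scene stay as the last step left them, time stands still between calls to the robot, and variables do not carry over. Pictures are saved under pics/ and viewed, and the job is handed in when it is done.

```bash
mkdir -p pics; python3 - <<'E'
from plant import r
import cv2
for n in("side","top"):
    cv2.imwrite(f"pics/{n}0.png",r.grab_frame(n)[:,:,::-1]); c=r.calibration(n); print(n,c["mtx"].tolist(),c["world_from_camera"].round(4).tolist())
s=r.state();print(s)
E
```

```text
side [[614.0148055686091, 0.0, 327.34305153920934], [0.0, 614.0148055686091, 241.57562732665204], [0.0, 0.0, 1.0]] [[-0.9349, -0.1809, 0.3052, 0.0961], [-0.3548, 0.4684, -0.8091, 1.2686], [0.0035, -0.8648, -0.5022, 0.8341], [0.0, 0.0, 0.0, 1.0]]
top [[460.32330472616377, 0.0, 320.2003603750685], [0.0, 460.32330472616377, 239.23810578311475], [0.0, 0.0, 1.0]] [[-0.0035, -0.99, 0.1407, 0.4027], [-0.9999, 0.0019, -0.0115, 0.0278], [0.0111, -0.1408, -0.99, 1.0222], [0.0, 0.0, 0.0, 1.0]]
{'time_s': 0.1, 'q': array([-1.23260817e+00,  1.24487112e-01,  1.65154729e+00, -3.45344635e-06,
        1.36752603e+00, -8.25939225e-02]), 'qd': array([ 0.00196089, -0.00297037, -0.00327548,  0.00028866,  0.00052487,
       -0.00143053]), 'tau': array([ 4.91843693e-04, -4.24930716e+01, -3.66654432e+01, -1.40260454e-04,
        3.89946348e-03, -1.36418322e-06]), 'tool_pos': array([ 0.26529735, -0.59277855,  0.23013957]), 'tool_rot': array([-3.07040989e+00, -6.55691096e-01,  3.98963467e-04]), 'force': array([-0.36114404, -0.22857773, -0.08679651]), 'wrist_torque': array([ 0.00455821, -0.041795  , -0.0156848 ]), 'grip_width': 0.08545164634492772}
```

View pics/side0.png

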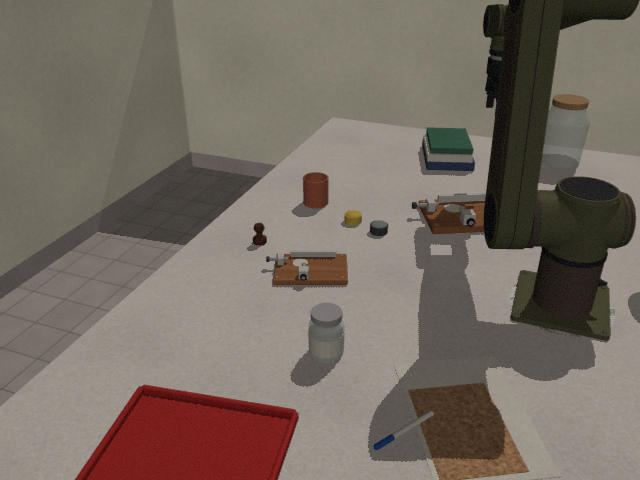

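View pics/top0.png

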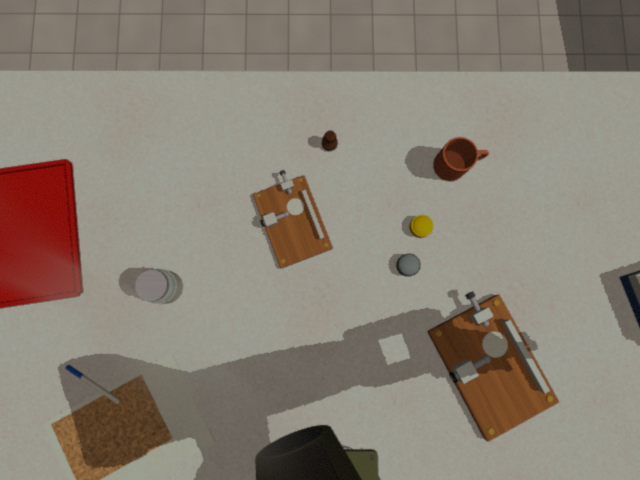

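```bash
cat > h.py <<'E'
import numpy as np,cv2
from plant import r
C={n:r.calibration(n) for n in("side","top")}
def ray(n,u,v):
    c=C[n];T=np.array(c["world_from_camera"]);d=T[:3,:3]@np.linalg.solve(np.array(c["mtx"]),[u,v,1.]);return T[:3,3],d
def plane(n,u,v,z):
    o,d=ray(n,u,v);return (o+d*(z-o[2])/d[2])
def proj(n,p):
    c=C[n];T=np.linalg.inv(np.array(c["world_from_camera"]));q=np.array(c["mtx"])@(T[:3,:3]@np.array(p)+T[:3,3]);return q[:2]/q[2]
E
python3 - <<'E'
from h import *
t=cv2.imread("pics/top0.png");s=cv2.imread("pics/side0.png")
a=cv2.resize(t[165:275,240:350],(600,600),interpolation=cv2.INTER_CUBIC)
cv2.imwrite("pics/nest_top.png",a)
b=cv2.resize(t[205:285,375:455],(390,390),interpolation=cv2.INTER_CUBIC)
c=cv2.resize(s[195:255,330:400],(405,390),interpolation=cv2.INTER_CUBIC)[:, :400]
cv2.imwrite("pics/loupe.png",np.hstack([b,c]))
d=cv2.resize(s[240:295,260:355],(798,462),interpolation=cv2.INTER_CUBIC);cv2.imwrite("pics/nest_side.png",d)
hsv=cv2.cvtColor(t,cv2.COLOR_BGR2HSV)
m=((hsv[...,0]<18)&(hsv[...,1]>110)&(hsv[...,2]>60)).astype(np.uint8)
cs,_=cv2.findContours(m,cv2.RETR_EXTERNAL,cv2.CHAIN_APPROX_NONE)
for k in cs:
    if cv2.contourArea(k)>500:
        w=np.array([plane("top",*p[0],.015)[:2] for p in k],np.float32);print(k[:,0].mean(0),cv2.minAreaRect(w))
E
```

```text
[111.41304348 428.55900621] ((0.14467564225196838, 0.4514898955821991), (0.1456872969865799, 0.20567339658737183), 28.60758399963379)
[489.24514991 358.82539683] ((0.2725644111633301, -0.35122302174568176), (0.2551161050796509, 0.17621341347694397), 26.78603172302246)
[290.04972376 217.54696133] ((0.5877760648727417, 0.07885964214801788), (0.17810100317001343, 0.12289059162139893), 21.011188507080078)
[ 37.24047619 234.09047619] ((0.5659844875335693, 0.638420820236206), (0.313333123922348, 0.1745349019765854), 7.493627071380615)
[462.52205882 157.75735294] ((0.7392523884773254, -0.30022749304771423), (0.07834278047084808, 0.11270295083522797), 38.82574462890625)
```

View pics/nest_top.png

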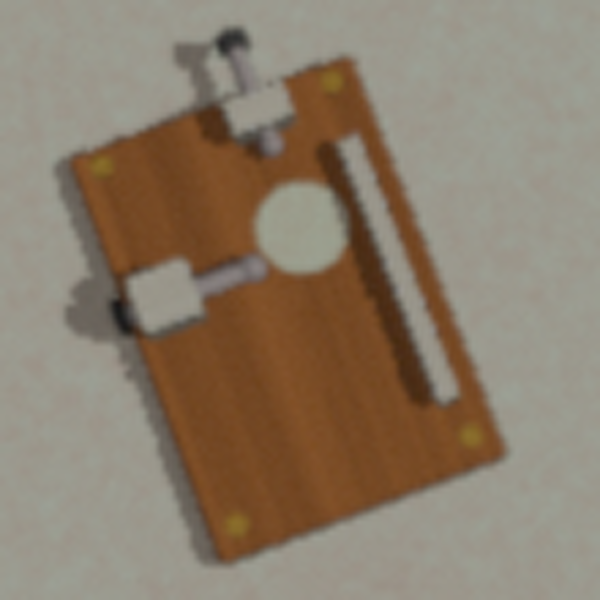

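View pics/loupe.png

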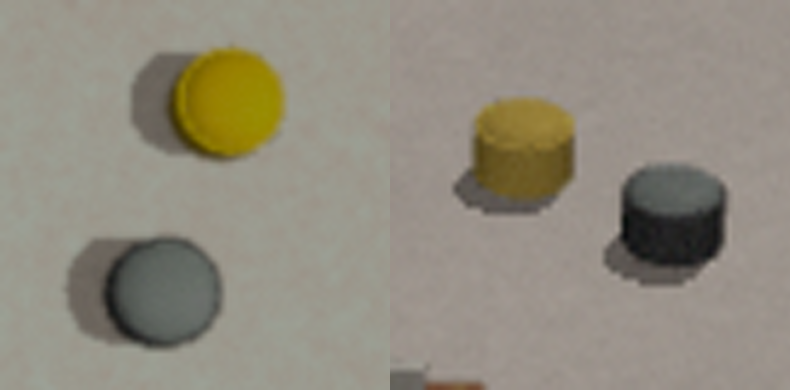

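View pics/nest_side.png

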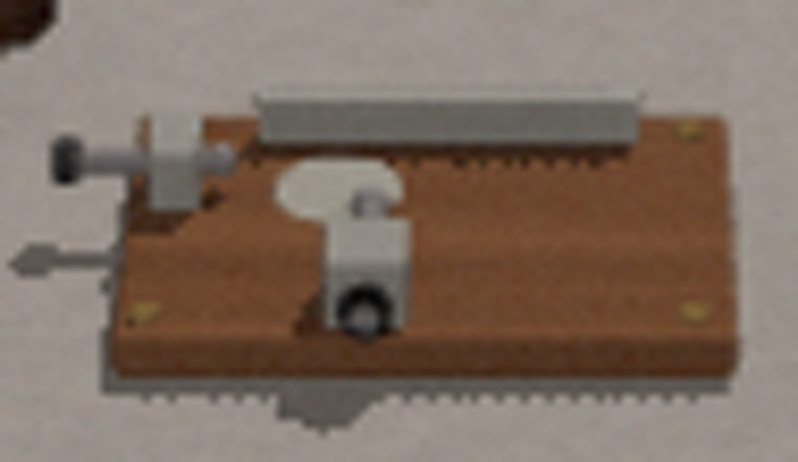

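```bash
python3 - <<'E'
from h import *
t=cv2.imread("pics/top0.png");s=cv2.imread("pics/side0.png")
# disc
for n,im,(x0,x1,y0,y1) in(("top",t,(284,306,196,218)),("side",s,(290,312,256,270))):
    h=cv2.cvtColor(im,cv2.COLOR_BGR2HSV)[y0:y1,x0:x1]
    m=((h[...,1]<60)&(h[...,2]>120)).astype(np.uint8)
    nn,l,st,ce=cv2.connectedComponentsWithStats(m);k=1+st[1:,4].argmax()
    cs,_=cv2.findContours((l==k).astype(np.uint8),cv2.RETR_EXTERNAL,cv2.CHAIN_APPROX_NONE)
    e=cv2.fitEllipse(max(cs,key=len)); u=ce[k]+[x0,y0];print(n,"disc",u,st[k],e,plane(n,*u,.015))
# plate corners / clicked features from zoomed crops
f=lambda x,y:(240+(x+.5)*110/600-.5,165+(y+.5)*110/600-.5)
P=lambda x,y,z:plane("top",*f(x,y),z)
for nm,a,z in(("cornTL",(78,158),.015),("cornTR",(350,60),.015),("cornBR",(502,455),.015),("cornBL",(226,558),.015),("fenceA",(337,140),.031),("fenceB",(437,405),.031),("fenceA2",(360,133),.031),("fenceB2",(460,396),.031),("disc",(302,227),.015),("noseEnd",(266,266),.025),("tip",(273,143),.025)):
    print(nm,P(*a,z).round(4))
# loupe
h=cv2.cvtColor(t,cv2.COLOR_BGR2HSV)
x0,y0=392,248;g=t[y0:283,x0:425].astype(int)
# bluish glass+rim mask
bl=cv2.GaussianBlur(t,(1,1),0)[y0:283,x0:425].astype(int)
m=((bl[...,0]>=bl[...,2]-2)&(bl.sum(2)<420)).astype(np.uint8)
print("\n".join("".join("#" if v else "." for v in r_) for r_ in m))
E
```

```text
top disc [294.68899522 206.39712919] [  3   3  16  16 209] ((10.668100357055664, 10.405210494995117), (15.025846481323242, 15.929967880249023), 149.63902282714844) [0.61996013 0.07280806 0.015     ]
side disc [300.82786885 263.70491803] [  3   3  16  11 122] ((10.946883201599121, 7.704039096832275), (10.063191413879395, 15.243228912353516), 114.12200927734375) [0.61658947 0.07566161 0.015     ]
cornTL [0.6494 0.1642 0.015 ]
cornTR [0.6908 0.0527 0.015 ]
cornBR [ 0.5263 -0.009   0.015 ]
cornBL [0.4848 0.1021 0.015 ]
fenceA [0.6528 0.0575 0.031 ]
fenceB [0.5444 0.0174 0.031 ]
fenceA2 [0.6557 0.0482 0.031 ]
fenceB2 [0.548  0.0082 0.031 ]
disc [0.6204 0.0722 0.015 ]
noseEnd [0.6022 0.0862 0.025 ]
tip [0.6531 0.0837 0.025 ]
.................................
.................................
.................................
.................................
.................................
.................................
.................................
............#########............
..........#############..........
.........#############.#.........
.........################........
.......###################.......
......#####################......
......#####################......
.....######################......
......#####################......
.....#######################.....
.....#######################.....
.....#.####################......
.....######################......
......#####################......
......####################.......
.......###################.......
........#################........
.........###############.........
.........##############..........
.............#######.............
..............#.#................
.................................
.................................
.................................
.................................
.................................
.................................
.................................
```

```bash
python3 - <<'E'
from h import *
t=cv2.imread("pics/top0.png").astype(int);s=cv2.imread("pics/side0.png").astype(int)
def cen(n,im,x0,x1,y0,y1,th,open_=2):
    g=im[y0:y1,x0:x1]
    m=((g[...,0]>=g[...,2]-2)&(g.sum(2)<th)).astype(np.uint8)
    m=cv2.morphologyEx(m,cv2.MORPH_OPEN,np.ones((5,5),np.uint8))
    ys,xs=np.nonzero(m);print(n,xs.min()+x0,xs.max()+x0,ys.min()+y0,ys.max()+y0,len(xs))
    u=((xs.min()+xs.max())/2+x0,(ys.min()+ys.max())/2+y0);c=(xs.mean()+x0,ys.mean()+y0)
    print(u,c,plane(n,*u,.013),plane(n,*c,.013))
cen("top",t,392,425,248,283,420)
cen("side",s,364,395,215,242,380)
s_=r.state()
from scipy.spatial.transform import Rotation as R
print(R.from_rotvec(s_["tool_rot"]).as_matrix().round(3))
E
cat >> h.py <<'E'
from scipy.spatial.transform import Rotation as R
NO=np.array([.620,.072,.015]);A=np.radians(20.6)
NX=np.array([np.cos(A),np.sin(A),0]);NY=np.array([-np.sin(A),np.cos(A),0])
def nest(p): d=np.array(p)-NO;return np.array([d@NX,d@NY,d[2]])*1000
def world(x,y,z): return NO+(x*NX+y*NY)/1000+[0,0,z/1000]
def shift(target,jaw=None):
    "mm along tool axes, deg spin to bring jaw (tool y) to world angle jaw deg"
    s=r.state();M=R.from_rotvec(s["tool_rot"]).as_matrix()
    d=M.T@(np.array(target)-s["tool_pos"])*1000
    sp=None
    if jaw is not None:
        cur=np.degrees(np.arctan2(M[1,1],M[0,1]));a=(jaw-cur+90)%180-90;sp=-a
    print("shift",d.round(1),"spin",sp,"(alt",None if sp is None else sp-180*np.sign(sp),") grip",s["grip_width"],"t",s["time_s"],"F",s["force"].round(2),"tilt",M[:,2].round(4),"q6",s["q"][5].round(2))
E
python3 -c "
from h import *
shift([.478,-.163,.13],20.6)"
```

```text
top 398 418 255 274 346
(np.float64(408.0), np.float64(264.5)) (np.float64(408.0346820809249), np.float64(264.5086705202312)) [ 0.48955382 -0.17703686  0.013     ] [ 0.48953449 -0.17711281  0.013     ]
side 371 385 222 232 138
(np.float64(378.0), np.float64(227.0)) (np.float64(377.768115942029), np.float64(226.6014492753623)) [ 0.49237394 -0.18058711  0.013     ] [ 0.49363915 -0.18256551  0.013     ]
[[ 0.913  0.408 -0.001]
 [ 0.408 -0.913  0.002]
 [ 0.    -0.002 -1.   ]]
shift [ 369.7 -305.2  100.8] spin -86.49091365950483 (alt 93.50908634049517 ) grip 0.08545164634492772 t 0.1 F [-0.36 -0.23 -0.09] tilt [-7.0e-04  1.9e-03 -1.0e+00] q6 -0.08
```

```bash
python3 -c "
from h import *
shift([.4895,-.177,.13],20.6)"
```

```text
shift [ 374.5 -287.7  100.8] spin -86.49091365950483 (alt 93.50908634049517 ) grip 0.08545164634492772 t 0.1 F [-0.36 -0.23 -0.09] tilt [-7.0e-04  1.9e-03 -1.0e+00] q6 -0.08
```

```bash
python3 -m inch '[[0.85,40,-30,0,-9],[0.85,80,-60,0,-18],[0.85,120,-92,10,-27],[0.85,160,-123,20,-36],[0.85,200,-154,30,-45],[0.85,240,-184,50,-54],[0.85,280,-215,70,-63],[0.85,320,-246,90,-72],[0.85,350,-269,100,-80],[0.85,374.5,-287.7,100.8,-86.5],[0.85,374.5,-287.7,100.8,-86.5],[0.85,374.5,-287.7,100.8,-86.5]]' 20; python3 - <<'E'
from h import *
shift([.4895,-.177,.004],20.6)
cv2.imwrite("pics/top1.png",cv2.resize(r.grab_frame("top")[190:310,330:490,::-1],(640,480)))
cv2.imwrite("pics/side1.png",cv2.resize(r.grab_frame("side")[120:280,290:490,::-1],(750,600)))
E
```

```text
time_s: 1.6
tool_pos: [0.4893, -0.1773, 0.1298]
tool_rot: [-1.788, -2.581, -0.001]
force: [0.2, -0.2, 0.1]
grip_width: 0.0724
shift [ -0.    0.4 125.8] spin -0.04509244838281745 (alt 179.95490755161717 ) grip 0.07240630814254038 t 1.6 F [ 0.19 -0.23  0.06] tilt [-0.001   0.0016 -1.    ] q6 -0.81
```

View pics/top1.png

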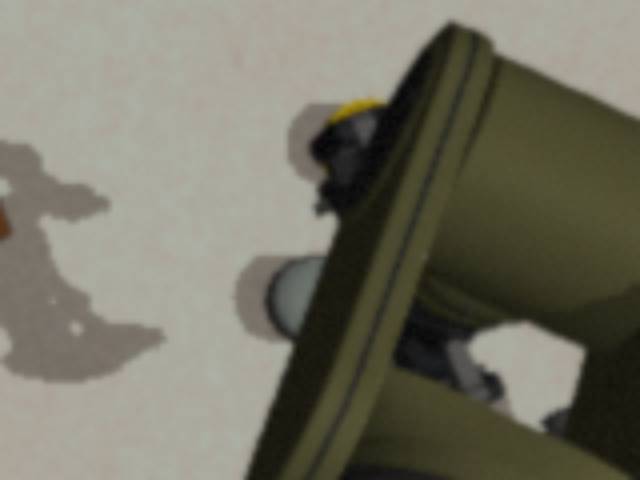

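View pics/side1.png

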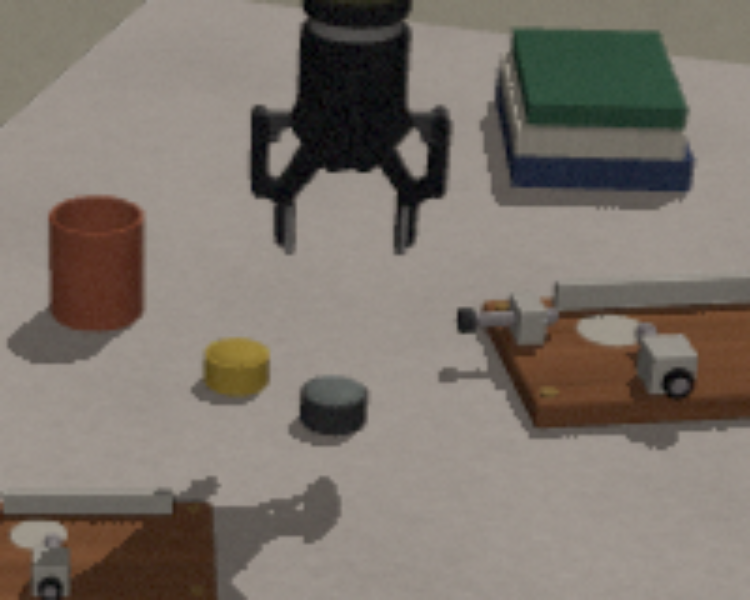

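```bash
python3 -m inch '[[0.85,0,0.2,30,0],[0.85,0,0.4,70,0],[0.85,0,0.4,105,0],[0.85,0,0.4,120,0],[0.85,0,0.4,125.8,0],[0.85,0,0.4,125.8,0]]' 20; python3 - <<'E'
from h import *
cv2.imwrite("pics/side2.png",cv2.resize(r.grab_frame("side")[160:260,330:455,::-1],(750,600)))
E
```

```text
time_s: 2.45
tool_pos: [0.4901, -0.1781, 0.0051]
tool_rot: [-1.791, -2.581, -0.002]
force: [0.4, 0.6, 0.6]
grip_width: 0.0722
```

View pics/side2.png

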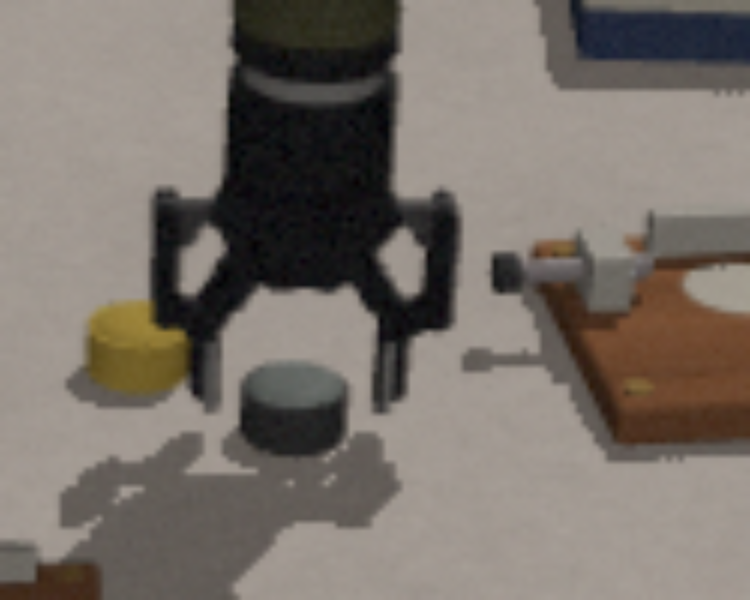

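```bash
python3 -m inch '[[0.4,0,0,0,0],[0.4,0,0,0,0],[0.4,0,0,0,0],[0.4,0,0,0,0],[0.4,0,0,0,0]]' 25; python3 - <<'E'
from h import *
shift([.4895,-.177,.09],20.6)
cv2.imwrite("pics/side3.png",cv2.resize(r.grab_frame("side")[160:260,330:455,::-1],(750,600)))
E
```

```text
time_s: 3.12
tool_pos: [0.4916, -0.1787, 0.0072]
tool_rot: [1.789, 2.579, 0.002]
force: [-2.2, 0.6, 5.7]
grip_width: 0.0491
shift [  2.2  -1.1 -82.8] spin -0.1052014992808381 (alt 179.89479850071916 ) grip 0.04911530755276273 t 3.125 F [-2.21  0.65  5.71] tilt [ 3.5e-03 -7.0e-04 -1.0e+00] q6 -0.81
```

View pics/side3.png

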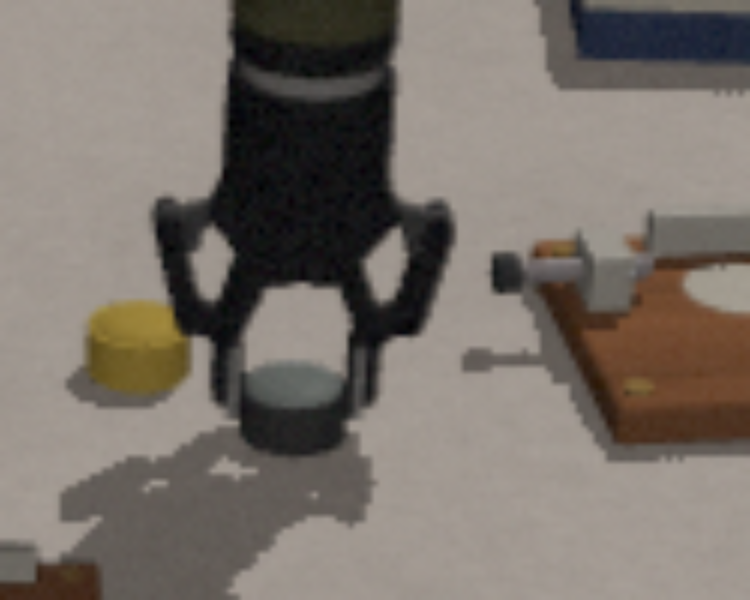

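```bash
python3 -m inch '[[0.4,0,0,-20,0],[0.4,0,0,-50,0],[0.4,0,0,-82,0],[0.4,0,0,-82,0],[0.4,0,0,-82,0]]'; python3 - <<'E'
from h import *
p=world(-62,5,7.2+60); print(p); shift(p,20.6)
cv2.imwrite("pics/side4.png",cv2.resize(r.grab_frame("side")[130:230,330:455,::-1],(750,600)))
E
```

```text
time_s: 3.8
tool_pos: [0.4905, -0.1783, 0.0879]
tool_rot: [1.79, 2.58, 0.002]
force: [-1.0, 1.1, -1.2]
grip_width: 0.0487
[0.5602051  0.05486612 0.0822    ]
shift [193.9 146.9   5.8] spin -0.10286680238696988 (alt 179.89713319761302 ) grip 0.048681936468710045 t 3.8 F [-0.96  1.14 -1.23] tilt [ 1.9e-03  1.0e-04 -1.0e+00] q6 -0.81
```

View pics/side4.png

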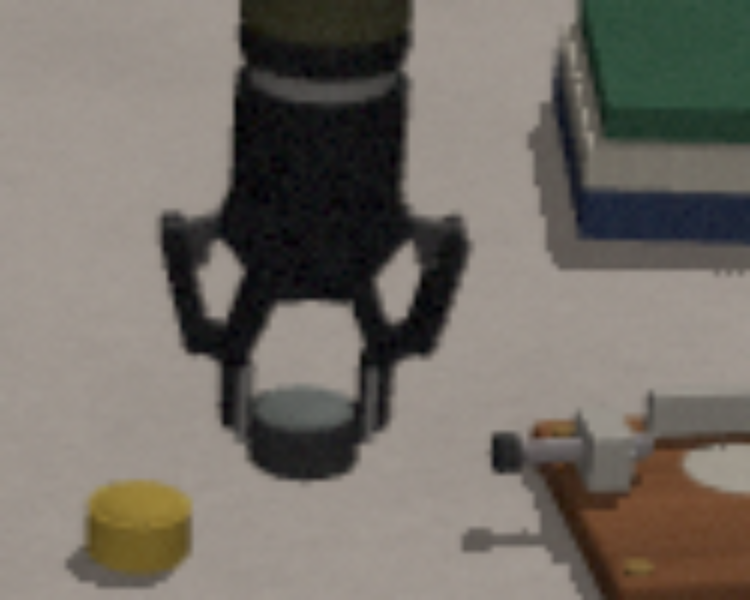

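```bash
python3 -m inch '[[0.4,20,15,0,0],[0.4,50,38,0,0],[0.4,80,61,0,0],[0.4,110,84,0,0],[0.4,140,106,2,0],[0.4,170,129,4,0],[0.4,188,142,5.8,0],[0.4,194,147,5.8,0],[0.4,194,147,5.8,0],[0.4,194,147,5.8,0]]'; python3 - <<'E'
from h import *
p=world(-62,5,7.2); shift(p,20.6)
cv2.imwrite("pics/side5.png",cv2.resize(r.grab_frame("side")[190:310,240:390,::-1],(750,600)))
cv2.imwrite("pics/top5.png",cv2.resize(r.grab_frame("top")[160:280,230:380,::-1],(750,600)))
E
```

```text
time_s: 5.1
tool_pos: [0.5595, 0.0543, 0.0812]
tool_rot: [-1.792, -2.58, -0.0]
force: [-0.1, -0.2, -2.6]
grip_width: 0.0488
shift [ 0.2  0.9 59. ] spin -0.15212227819407076 (alt 179.84787772180593 ) grip 0.04882305008814112 t 5.1 F [-0.12 -0.18 -2.57] tilt [-1.e-04  4.e-04 -1.e+00] q6 -0.36
```

View pics/side5.png

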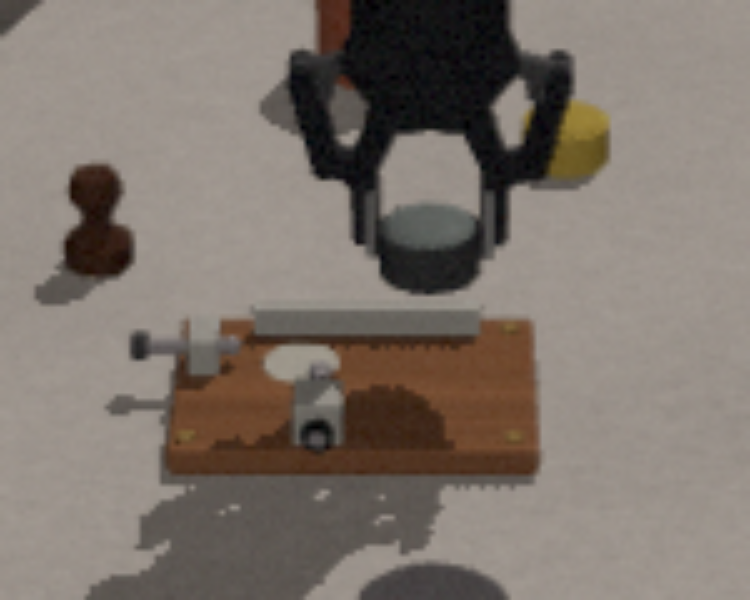

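View pics/top5.png

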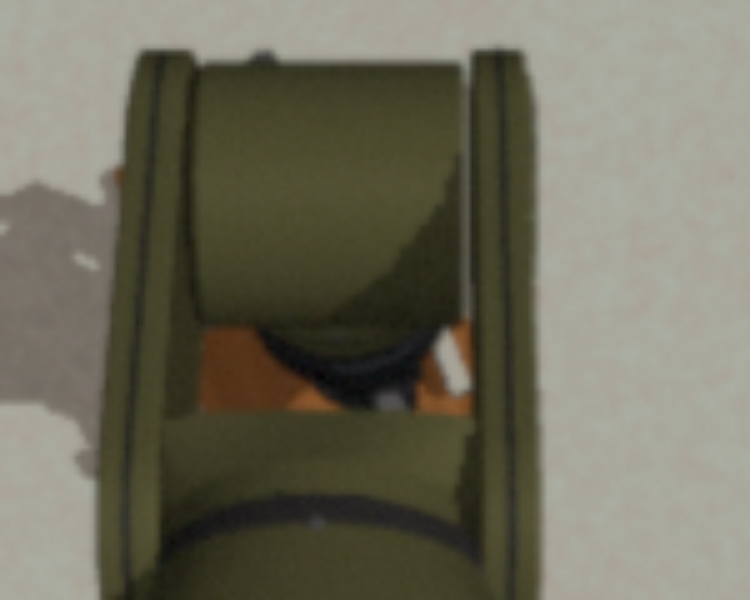

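```bash
python3 - <<'E'
from h import *
f=lambda x,y:(240+(x+.5)*.2-.5,190+(y+.5)*.2-.5)
p=plane("side",*f(429,247),.0875);print(p,nest(p))
for nm,a,z,t in(("tipMid",(430,248),.087,None),("fence in A",(257,310),.031,(25,-25)),("fence in B",(481,308),.031,(-90,-25)),("BR plate near",(537,452),.015,(-117,80)),("BL",(168,452),.015,(62,80))):
    q=plane("side",*f(*a),z);print(nm,nest(q).round(1),t)
E
```

```text
[0.55863222 0.05557466 0.0875    ] [-63.22301808   6.21664603  72.5       ]
tipMid [-63.7   6.3  72. ] None
fence in A [ 24.  -27.2  16. ] (25, -25)
fence in B [-89.5 -30.2  16. ] (-90, -25)
BR plate near [-115.6   76.9    0. ] (-117, 80)
BL [61.3 78.4  0. ] (62, 80)
```

```bash
python3 -m inch '[[0.4,0,1,20,0],[0.4,0,1,40,0],[0.4,0,1,52,0],[0.4,0,1,56,0],[0.4,0,1,57,0],[0.4,0,1,57,0]]'; python3 -m inch '[[0.4,0,0,1,0],[0.4,0,0,1,0],[0.4,0,0,1,0]]'
```

```text
time_s: 5.95
tool_pos: [0.5612, 0.0547, 0.0252]
tool_rot: [1.791, 2.579, 0.002]
force: [-0.0, 0.1, -1.3]
grip_width: 0.049
time_s: 6.32
tool_pos: [0.5613, 0.0547, 0.0244]
tool_rot: [1.791, 2.579, 0.003]
force: [-0.1, 0.2, -2.0]
grip_width: 0.0491
```

```bash
python3 -m inch '[[0.4,0,0,1,0],[0.4,0,0,1.5,0],[0.4,0,0,1.5,0]]';python3 -m inch '[[0.4,0,0,0.5,0],[0.4,0,0,1,0],[0.4,0,0,1,0]]'
```

```text
time_s: 6.7
tool_pos: [0.5613, 0.0547, 0.0228]
tool_rot: [1.791, 2.579, 0.002]
force: [0.9, 0.5, -2.0]
grip_width: 0.0487
time_s: 7.08
tool_pos: [0.5613, 0.0548, 0.0223]
tool_rot: [1.791, 2.579, 0.002]
force: [-2.8, 0.7, 2.9]
grip_width: 0.0488
```

```bash
python3 -m inch '[[0.62,0,0,-0.5,0],[0.66,0,0,-0.5,0],[0.72,0,0,-0.5,0],[0.72,0,0,-0.5,0],[0.72,0,0,-0.5,0],[0.72,0,0,-15,0],[0.72,0,0,-40,0],[0.72,0,0,-70,0],[0.72,0,0,-70,0]]'; python3 - <<'E'
from h import *
cv2.imwrite("pics/side6.png",cv2.resize(r.grab_frame("side")[190:310,240:390,::-1],(750,600)))
shift(world(-130,2,70))
E
```

```text
time_s: 8.2
tool_pos: [0.5639, 0.0547, 0.0964]
tool_rot: [1.788, 2.574, 0.009]
force: [-0.3, 0.3, 0.6]
grip_width: 0.0613
shift [ -2.3 -70.1   8.9] spin None (alt None ) grip 0.06151978836607223 t 8.25 F [-0.54  1.67 -1.04] tilt [ 5.6e-03  5.0e-04 -1.0e+00] q6 -0.36
```

View pics/side6.png

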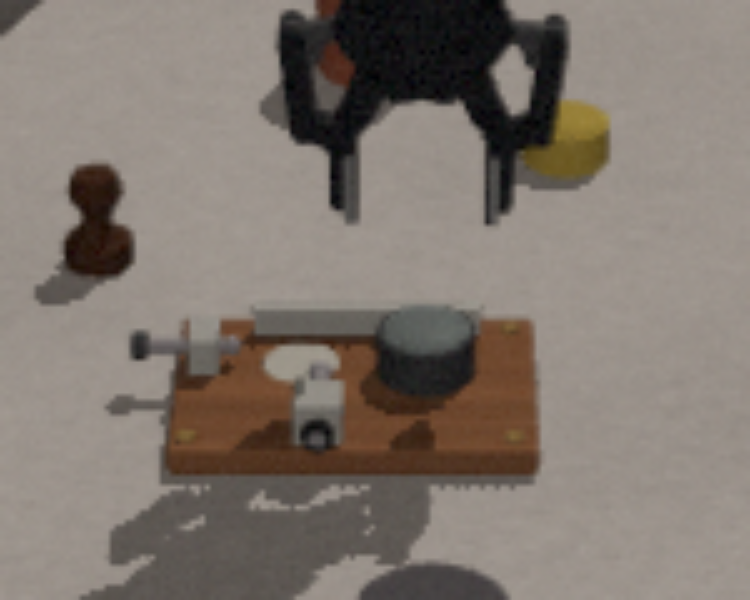

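```bash
python3 -m inch '[[0,-1,-20,0,0],[0,-2,-45,0,0],[0,-3,-65,0,0],[0,-3,-66,0,0],[0,-3,-66,0,0],[0,-3,-66,0,0]]'; python3 - <<'E'
from h import *
shift(world(-125,1,6),20.6)
E
```

```text
time_s: 9.0
tool_pos: [0.5022, 0.0291, 0.0939]
tool_rot: [1.789, 2.577, 0.006]
force: [-0.4, 0.3, -0.4]
grip_width: -0.0002
shift [-0.2 -0.1 72.9] spin -0.14283520134945604 (alt 179.85716479865056 ) grip -0.00017621355654533018 t 9.0 F [-0.39  0.28 -0.39] tilt [ 5.8e-03  6.0e-04 -1.0e+00] q6 -0.41
```

```bash
python3 -m inch '[[0,0,0,25,0],[0,0,0,50,0],[0,0,0,65,0],[0,0,0,71,0],[0,0,0,72,0],[0,0,0,72,0]]'; python3 - <<'E'
from h import *
print(nest(r.state()["tool_pos"])); cv2.imwrite("pics/side7.png",cv2.resize(r.grab_frame("side")[190:310,240:390,::-1],(750,600)))
E
```

```text
time_s: 9.75
tool_pos: [0.5034, 0.0291, 0.0227]
tool_rot: [1.788, 2.576, 0.007]
force: [-0.6, 0.9, -0.1]
grip_width: 0.0001
[-124.26057513    0.87014601    7.70116295]
```

View pics/side7.png

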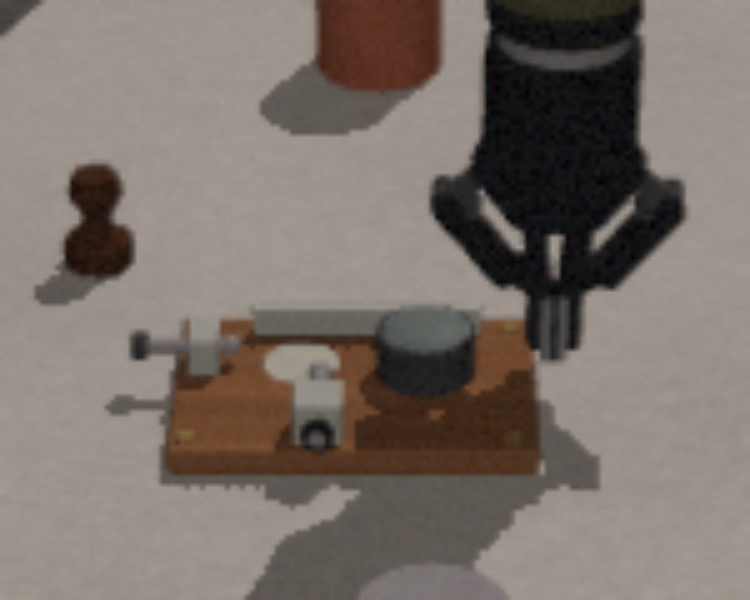

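```bash
python3 -m inch '[[0,0,5,2,0],[0,0,10,2,0],[0,0,15,2,0],[0,0,18,2,0],[0,0,20,2,0],[0,0,22,2,0],[0,0,24,2,0],[0,0,26,2,0],[0,0,28,2,0],[0,0,30,2,0]]'; python3 -c "
from h import *
print(nest(r.state()['tool_pos']),r.state()['force']@np.c_[NX,NY])"; python3 -m inch '[[0,0,2,0,0],[0,0,4,0,0],[0,0,6,0,0],[0,0,8,0,0],[0,0,10,0,0]]'; python3 - <<'E'
from h import *
print(nest(r.state()["tool_pos"]),r.state()['force']@np.c_[NX,NY]); cv2.imwrite("pics/side8.png",cv2.resize(r.grab_frame("side")[190:310,240:390,::-1],(750,600)))
E
```

```text
time_s: 11.05
tool_pos: [0.5315, 0.0396, 0.021]
tool_rot: [1.788, 2.576, 0.007]
force: [-0.7, -1.6, 0.1]
grip_width: -0.0
[-94.22246915   0.79594562   5.95493822] [-1.24912365 -1.21045984]
time_s: 11.68
tool_pos: [0.541, 0.0432, 0.021]
tool_rot: [1.788, 2.576, 0.007]
force: [-0.5, 0.3, -0.0]
grip_width: 0.0
[-84.10640789   0.79381342   5.96225648] [-0.37714543  0.4217546 ]
```

View pics/side8.png

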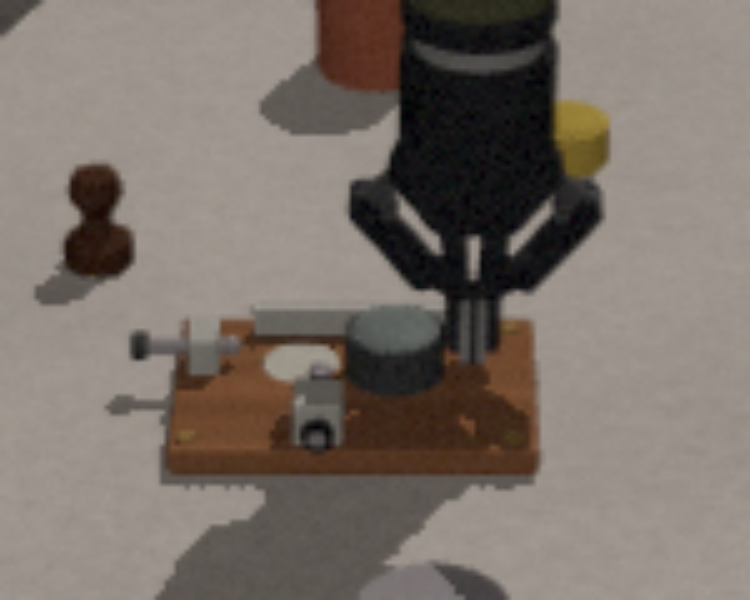

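```bash
python3 -m inch '[[0,0,1.5,0,0],[0,0,3,0,0],[0,0,4.5,0,0],[0,0,6,0,0],[0,0,7.5,0,0],[0,0,9,0,0],[0,0,10.5,0,0],[0,0,12,0,0]]'; python3 -c "
from h import *
print(nest(r.state()['tool_pos']),r.state()['force']@np.c_[NX,NY])"; python3 -m inch '[[0,0,1.5,0,0],[0,0,3,0,0],[0,0,4.5,0,0],[0,0,6,0,0]]';python3 -c "
from h import *
print(nest(r.state()['tool_pos']),r.state()['force']@np.c_[NX,NY])"; python3 -m inch '[[0,0,1,0,0],[0,0,2,0,0],[0,0,3,0,0],[0,0,4,0,0]]'; python3 - <<'E'
from h import *
print(nest(r.state()["tool_pos"]),r.state()['force']@np.c_[NX,NY]); cv2.imwrite("pics/side9.png",cv2.resize(r.grab_frame("side")[190:310,240:390,::-1],(750,600)))
E
```

```text
time_s: 12.72
tool_pos: [0.5519, 0.0471, 0.0209]
tool_rot: [1.788, 2.577, 0.005]
force: [-5.7, -3.4, 2.6]
grip_width: 0.0001
[-72.48110764   0.65679847   5.94040592] [-6.49416129 -1.17158503]
time_s: 13.22
tool_pos: [0.5551, 0.0473, 0.0208]
tool_rot: [1.789, 2.581, -0.006]
force: [-10.7, -8.8, 7.9]
grip_width: 0.0003
[-69.4423266   -0.27664513   5.8361145 ] [-13.08749221  -4.51689886]
time_s: 13.72
tool_pos: [0.5565, 0.0469, 0.0209]
tool_rot: [-1.787, -2.581, 0.017]
force: [-9.8, -8.9, 8.3]
grip_width: 0.0002
[-68.23800606  -1.16345121   5.86015311] [-12.34140787  -4.85623024]
```

View pics/side9.png

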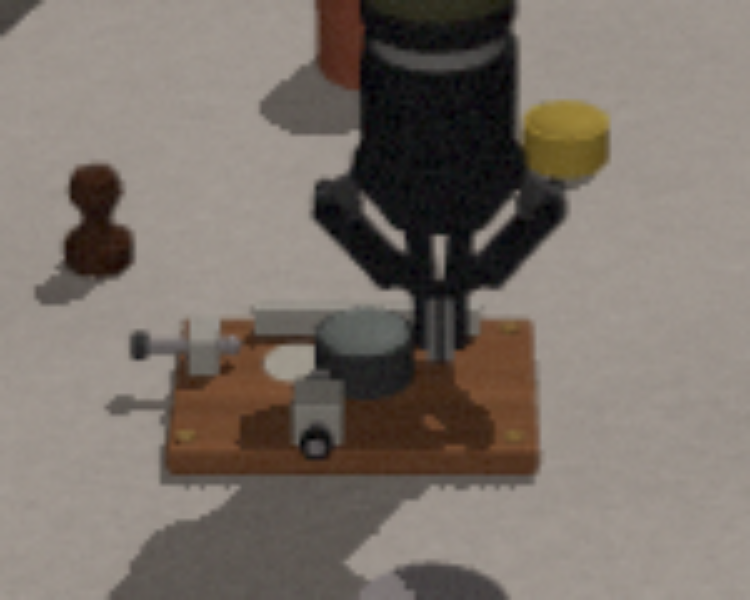

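```bash
python3 -m inch '[[0,0,-3,0,0],[0,0,-6,0,0],[0,0,-12,0,0],[0,0,-12,0,0]]'; python3 - <<'E'
from h import *
print(nest(r.state()["tool_pos"]),r.state()['force']@np.c_[NX,NY],r.state()['force']); im=r.grab_frame("side")[:,:,::-1];cv2.imwrite("pics/side10f.png",im);cv2.imwrite("pics/side10.png",cv2.resize(im[230:290,280:355],(750,600),interpolation=cv2.INTER_CUBIC))
cv2.imwrite("pics/top10.png",cv2.resize(r.grab_frame("top")[160:280,230:380,::-1],(750,600)))
M=R.from_rotvec(r.state()["tool_rot"]).as_matrix();print(M.round(3))
E
```

```text
time_s: 14.28
tool_pos: [0.5454, 0.0428, 0.0209]
tool_rot: [-1.788, -2.582, 0.016]
force: [0.4, -0.0, -0.6]
grip_width: -0.0001
[-80.16208152  -1.11077323   5.93710774] [ 0.35639244 -0.17018054] [ 0.39348115 -0.03390542 -0.57378676]
[[-0.352  0.936 -0.007]
 [ 0.936  0.352 -0.008]
 [-0.005 -0.009 -1.   ]]
```

View pics/side10.png

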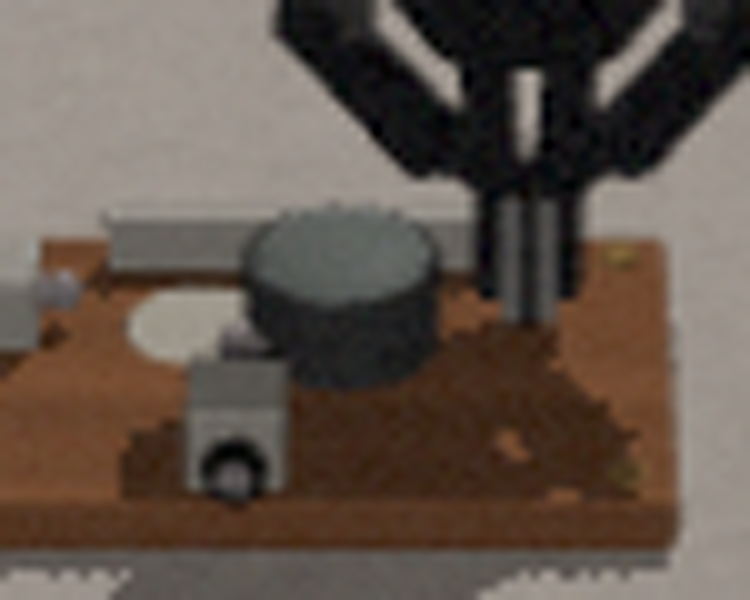

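View pics/top10.png

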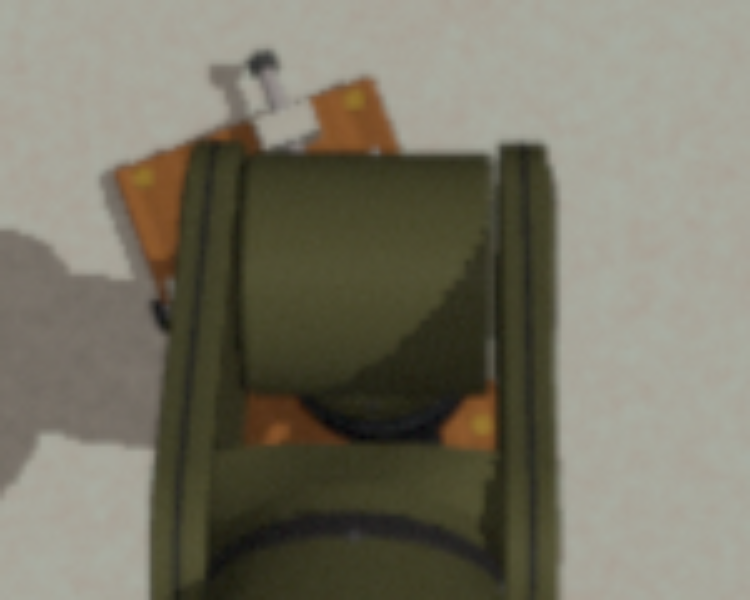

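```bash
python3 - <<'E'
from h import *
im=cv2.imread("pics/side10f.png")
def est(n,c,):
    th=np.linspace(0,2*np.pi,73)
    P=[proj(n,c+np.array([.025*np.cos(a),.025*np.sin(a),z])) for a in th for z in(0,.024)]
    P=np.array(P);return P.min(0),P.max(0)
for x,y in((-38,6),(-36,5),(-34,2),(-38,8)):
    a,b=est("side",world(x,y,0));print(x,y,(a-[279.5,229.5])*10,(b-[279.5,229.5])*10)
# reference offsets: fence inner bottom/plate known pts
for x,y,z in((-90,-25,0),(-90,-25,16),(25,-25,16),(-117,80,0),(-117,-45,0),(0,0,0),(-10.5,62,22),(-22.5,49,22),(-22.5,75,22),(1.5,75,22)):
    print((x,y,z),((proj("side",world(x,y,z))-[279.5,229.5])*10).round(0))
E
```

```text
-38 6 [256.0782179  211.77536494] [457.72696789 399.81116332]
-36 5 [248.14563165 209.69184472] [449.68681756 397.57702734]
-34 2 [240.51762632 203.52796228] [441.72269123 390.96459143]
-38 8 [255.79971661 215.87648327] [457.67814791 404.21218941]
(-90, -25, 0) [565. 281.]
(-90, -25, 16) [565. 228.]
(25, -25, 16) [111. 226.]
(-117, 80, 0) [681. 512.]
(-117, -45, 0) [669. 241.]
(0, 0, 0) [206. 332.]
(-10.5, 62, 22) [238. 392.]
(-22.5, 49, 22) [289. 363.]
(-22.5, 75, 22) [286. 422.]
(1.5, 75, 22) [185. 421.]
```

```bash
python3 -m inch '[[0,0,-5,-5,0],[0.3,0,-5,-30,10],[0.6,0,-5,-55,20],[0.72,0,0,-55,30],[0.72,0,10,-55,40],[0.72,0,20,-55,50],[0.72,0,30,-55,60],[0.72,0,40,-55,70],[0.72,0,45,-55,80],[0.72,0,45,-55,90],[0.72,0,45,-55,90],[0.72,0,45,-55,90]]'; python3 - <<'E'
from h import *
print(nest(r.state()["tool_pos"]));shift(world(-34,3.5,50),110.6)
M=R.from_rotvec(r.state()["tool_rot"]).as_matrix();print(M.round(3))
im=r.grab_frame("side")[:,:,::-1];cv2.imwrite("pics/side11.png",cv2.resize(im[190:290,270:395],(750,600),interpolation=cv2.INTER_CUBIC))
E
```

```text
time_s: 15.88
tool_pos: [0.5882, 0.059, 0.0758]
tool_rot: [3.084, 0.564, -0.012]
force: [0.3, 1.0, 0.0]
grip_width: 0.0616
[-34.3815893   -0.94723661  60.82673459]
shift [ 0.5 -4.5 10.8] spin 0.13584016425636491 (alt -179.86415983574364 ) grip 0.06156550684806298 t 15.875 F [0.32 1.04 0.  ] tilt [-0.0064 -0.0077 -0.9999] q6 1.23
[[ 0.935  0.354 -0.006]
 [ 0.354 -0.935 -0.008]
 [-0.009  0.005 -1.   ]]
```

View pics/side11.png

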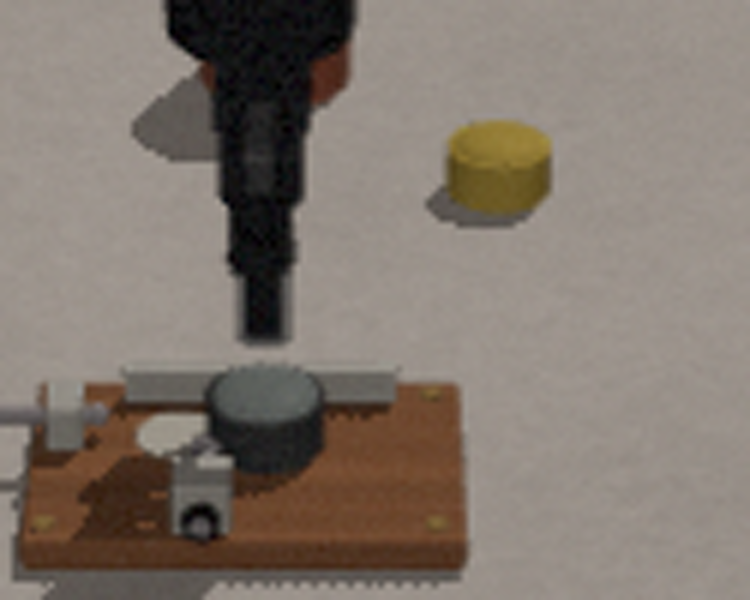

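```bash
python3 -m inch '[[0.72,0,-4.5,0,0],[0.72,0,-4.5,15,0],[0.72,0,-4.5,30,0],[0.72,0,-4.5,36,0],[0.72,0,-4.5,36,0]]'; python3 - <<'E'
from h import *
print(nest(r.state()["tool_pos"]))
im=r.grab_frame("side")[:,:,::-1];cv2.imwrite("pics/side12.png",cv2.resize(im[190:290,270:395],(750,600),interpolation=cv2.INTER_CUBIC))
E
```

```text
time_s: 16.55
tool_pos: [0.5855, 0.0629, 0.0385]
tool_rot: [3.084, 0.563, -0.016]
force: [0.7, 0.3, 0.4]
grip_width: 0.0612
[-35.46008165   3.57483595  23.50256441]
```

View pics/side12.png

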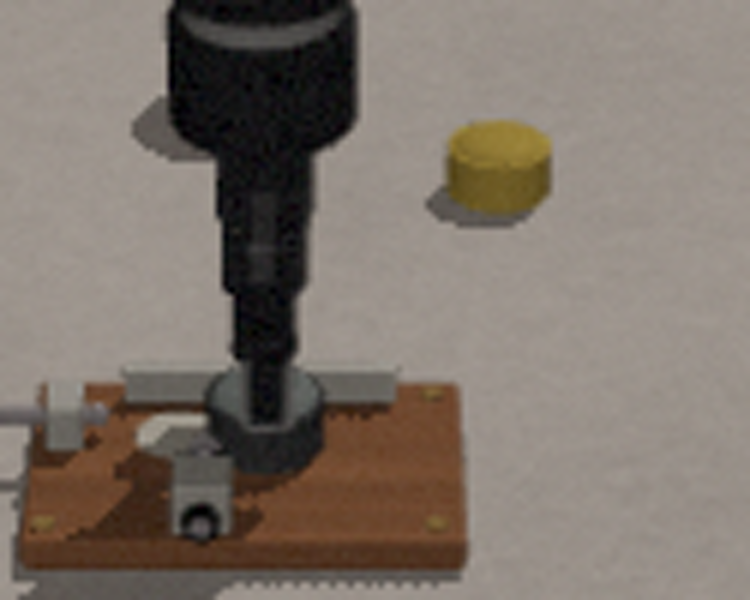

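```bash
python3 - <<'E'
from h import *
for z in(15,20,25,30,35,40): print(z,((proj("side",world(-35.5,3.5+32,z))+.5-[270,190])*6-.5).round(0))
print(((proj("side",world(-35.5,3.5+25,24))+.5-[270,190])*6-.5).round(0))
E
```

```text
15 [266. 454.]
20 [266. 444.]
25 [266. 434.]
30 [266. 423.]
35 [266. 413.]
40 [266. 402.]
[266. 427.]
```

```bash
python3 -m inch '[[0.72,0,0,4,0],[0.72,0,0,8,0],[0.72,0,0,8.5,0],[0.72,0,0,8.5,0]]'; python3 - <<'E'
from h import *
print(nest(r.state()["tool_pos"]),r.state()['force']@np.c_[NX,NY])
E
python3 -m inch '[[0.5,0,0,0,0],[0.5,0,0,0,0],[0.5,0,0,0,0],[0.5,0,0,0,0]]' 20;  python3 - <<'E'
from h import *
print(nest(r.state()["tool_pos"]),r.state()['force']@np.c_[NX,NY])
im=r.grab_frame("side")[:,:,::-1];cv2.imwrite("pics/side13.png",cv2.resize(im[190:290,270:395],(750,600),interpolation=cv2.INTER_CUBIC))
E
```

```text
time_s: 17.1
tool_pos: [0.5861, 0.0628, 0.0308]
tool_rot: [3.084, 0.563, -0.013]
force: [-0.2, 0.2, 0.6]
grip_width: 0.0617
[-34.9658714    3.340931    15.78780004] [-0.14727021  0.2314328 ]
time_s: 17.6
tool_pos: [0.5863, 0.0629, 0.0312]
tool_rot: [3.084, 0.563, -0.012]
force: [-0.9, 0.7, 3.2]
grip_width: 0.0489
[-34.71851029   3.29119027  16.23186607] [-0.57744851  0.94076647]
```

View pics/side13.png

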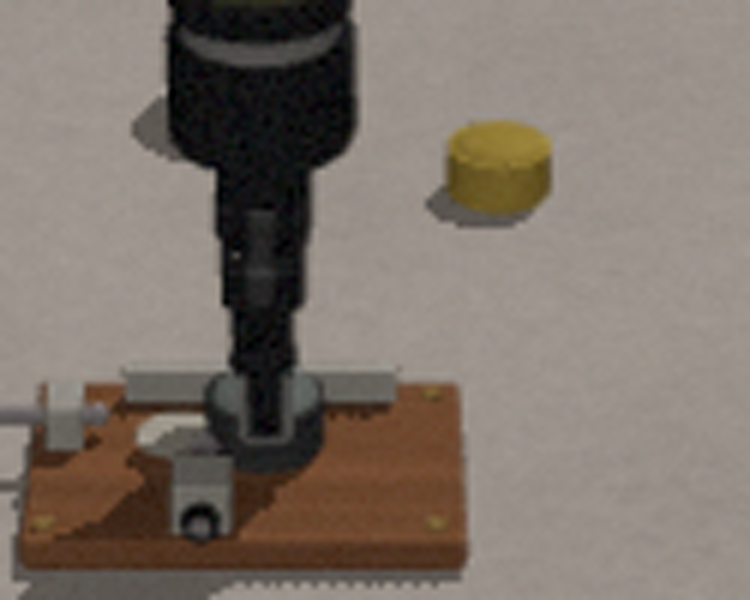

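```bash
python3 -m inch '[[0.5,-2,1,0,0],[0.5,-3,2,0,0],[0.5,-3,2,0,0]]';python3 -c "
from h import *
print(nest(r.state()['tool_pos']),r.state()['force']@np.c_[NX,NY])"; python3 -m inch '[[0.5,0,1,0,0],[0.5,0,1,0,0],[0.5,0,1,0,0]]';python3 -c "
from h import *
print(nest(r.state()['tool_pos']),r.state()['force']@np.c_[NX,NY])"
```

```text
time_s: 18.02
tool_pos: [0.5843, 0.0599, 0.0313]
tool_rot: [3.084, 0.563, -0.012]
force: [0.9, 0.6, 2.3]
grip_width: 0.0485
[-37.65074936   1.22194794  16.28946878] [1.10362381 0.25963354]
time_s: 18.4
tool_pos: [0.5845, 0.0591, 0.0313]
tool_rot: [3.084, 0.563, -0.013]
force: [-0.3, 2.3, 2.2]
grip_width: 0.0484
[-37.7869047    0.37363005  16.27369462] [0.54884144 2.21527139]
```

```bash
python3 -m inch '[[0.5,0,0.6,0,0],[0.5,0,0.6,0,0],[0.5,0,0.6,0,0]]';python3 -c "
from h import *
print(nest(r.state()['tool_pos']),r.state()['force']@np.c_[NX,NY])"
```

```text
time_s: 18.77
tool_pos: [0.5847, 0.0586, 0.0312]
tool_rot: [3.085, 0.563, -0.013]
force: [-0.8, 2.2, 4.5]
grip_width: 0.0486
[-37.81249076  -0.13370122  16.24913373] [0.04657414 2.3611259 ]
```

```bash
python3 -m inch '[[0.5,0,0.3,-1,0],[0.5,0,0.6,-1.2,0],[0.5,0,0.6,-1.2,0]]';python3 -c "
from h import *
print(nest(r.state()['tool_pos']),r.state()['force']@np.c_[NX,NY])"; python3 -m inch '[[0.5,0,0.6,0,0],[0.5,0,0.6,0,0],[0.5,0,0.6,0,0]]';python3 -c "
from h import *
print(nest(r.state()['tool_pos']),r.state()['force']@np.c_[NX,NY])"
```

```text
time_s: 19.15
tool_pos: [0.5845, 0.0577, 0.0319]
tool_rot: [3.084, 0.563, -0.014]
force: [-0.1, -0.8, -1.5]
grip_width: 0.0486
[-38.25506849  -0.90535051  16.91748602] [-0.37660546 -0.67117711]
time_s: 19.52
tool_pos: [0.5847, 0.0571, 0.0319]
tool_rot: [3.084, 0.563, -0.014]
force: [-1.0, 1.0, -1.5]
grip_width: 0.0484
[-38.26256112  -1.54721363  16.92378544] [-0.5988578   1.32809851]
```

```bash
python3 -m inch '[[0.5,0,0.5,0,0],[0.5,0,0.8,0,0],[0.5,0,0.8,0,0]]';python3 -c "
from h import *
print(nest(r.state()['tool_pos']),r.state()['force']@np.c_[NX,NY])"; python3 -m inch '[[0.5,0,0.5,0,0],[0.5,0,0.8,0,0],[0.5,0,0.8,0,0]]';python3 - <<'E'
from h import *
print(nest(r.state()['tool_pos']),r.state()['force']@np.c_[NX,NY])
im=r.grab_frame("side")[:,:,::-1];cv2.imwrite("pics/side14.png",cv2.resize(im[190:290,270:395],(750,600),interpolation=cv2.INTER_CUBIC))
E
```

```text
time_s: 19.9
tool_pos: [0.5849, 0.0567, 0.0319]
tool_rot: [3.085, 0.563, -0.015]
force: [-0.3, 1.2, -0.7]
grip_width: 0.0484
[-38.25612129  -1.97540627  16.92995516] [0.13965593 1.20701928]
time_s: 20.27
tool_pos: [0.5849, 0.0566, 0.0319]
tool_rot: [3.086, 0.563, -0.015]
force: [-1.6, 4.9, -0.6]
grip_width: 0.0484
[-38.27884992  -2.08493264  16.93718173] [0.24729914 5.09979172]
```

View pics/side14.png

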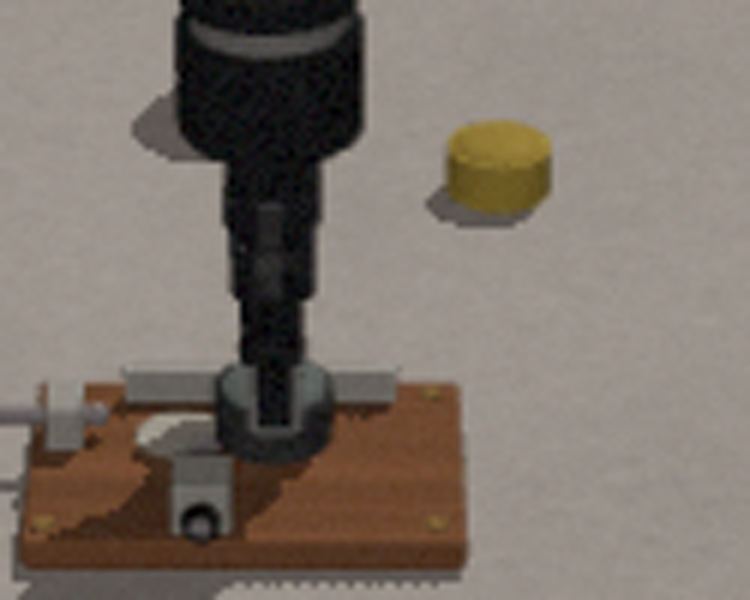

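```bash
sed -i 's/^NX=/NO0=NO;\nNX=/' h.py; sed -i 's/^def nest/NO=NO-.002*NY\ndef nest/' h.py; python3 -m inch '[[0.5,1,-0.4,0,0],[0.5,2,-0.4,0,0],[0.5,3,-0.4,0,0],[0.5,4,-0.4,0,0],[0.5,5,-0.4,0,0],[0.5,6,-0.4,0,0],[0.5,7,-0.4,0,0],[0.5,8,-0.4,0,0],[0.5,8,-0.4,0,0]]';python3 -c "
from h import *
print(nest(r.state()['tool_pos']),r.state()['force']@np.c_[NX,NY])"; python3 -m inch '[[0.5,1,0,0,0],[0.5,2,0,0,0],[0.5,3,0,0,0],[0.5,4,0,0,0],[0.5,5,0,0,0],[0.5,6,0,0,0],[0.5,7,0,0,0],[0.5,8,0,0,0],[0.5,8,0,0,0]]';python3 -c "
from h import *
print(nest(r.state()['tool_pos']),r.state()['force']@np.c_[NX,NY])"
```

```text
time_s: 21.45
tool_pos: [0.5924, 0.0598, 0.0319]
tool_rot: [3.086, 0.563, -0.015]
force: [-0.6, 1.1, -2.4]
grip_width: 0.0485
[-30.12003775   0.29461158  16.93929773] [-0.12964431  1.2752163 ]
time_s: 22.58
tool_pos: [0.6002, 0.0627, 0.0319]
tool_rot: [3.086, 0.563, -0.014]
force: [-2.3, -2.0, -1.7]
grip_width: 0.0483
[-21.7714019    0.23247804  16.87288679] [-2.8928322  -1.04856052]
```

```bash
python3 -m inch '[[0.5,1,0,0,0],[0.5,2,0,0,0],[0.5,3,0,0,0],[0.5,4,0,0.3,0],[0.5,5,0,0.6,0],[0.5,6,0,0.6,0],[0.5,6,0,0.6,0]]';python3 -c "
from h import *
print(nest(r.state()['tool_pos']),r.state()['force']@np.c_[NX,NY])"; python3 -m inch '[[0.5,1,0,0,0],[0.5,2,0,0,0],[0.5,3,0,0,0],[0.5,4,0,0,0],[0.5,4,0,0,0]]';python3 - <<'E'
from h import *
print(nest(r.state()['tool_pos']),r.state()['force']@np.c_[NX,NY])
im=r.grab_frame("side")[:,:,::-1];cv2.imwrite("pics/side15.png",cv2.resize(im[190:290,260:385],(750,600),interpolation=cv2.INTER_CUBIC))
E
```

```text
time_s: 23.45
tool_pos: [0.6061, 0.0649, 0.0314]
tool_rot: [3.086, 0.563, -0.013]
force: [-2.8, -1.7, 1.5]
grip_width: 0.0482
[-15.50846995   0.22412875  16.4219772 ] [-3.22409938 -0.61810239]
time_s: 24.08
tool_pos: [0.6101, 0.0664, 0.0314]
tool_rot: [3.086, 0.563, -0.012]
force: [-2.0, -2.0, 0.4]
grip_width: 0.0484
[-11.2245738    0.22204395  16.39003977] [-2.5621011  -1.19928605]
```

View pics/side15.png

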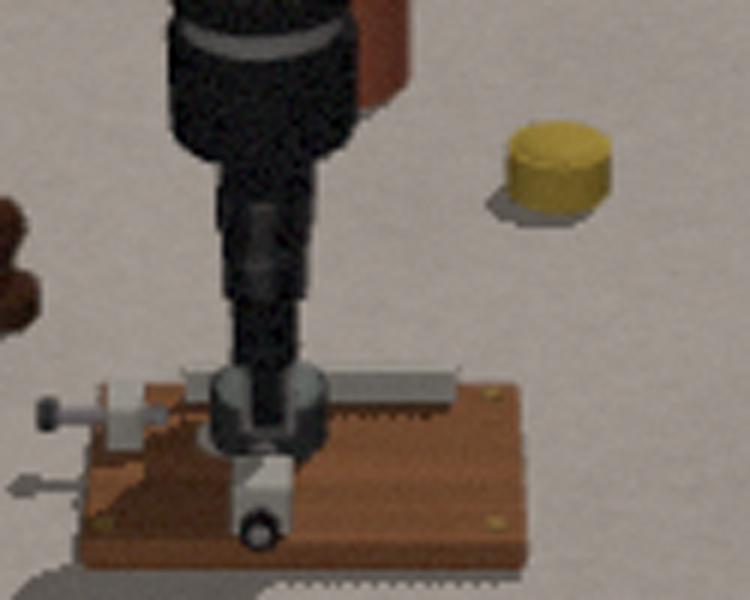

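```bash
python3 -m inch '[[0.5,1,0,0,0],[0.5,2,0,0,0],[0.5,3,0,0,0],[0.5,4,0,0,0],[0.5,5,0,0,0],[0.5,6,0,0,0],[0.5,6,0,0,0]]';python3 -c "
from h import *
print(nest(r.state()['tool_pos']),r.state()['force']@np.c_[NX,NY])"; python3 -m inch '[[0.5,0.7,0,0,0],[0.5,1.4,0,0,0],[0.5,2,0,0,0],[0.5,2,0,0,0]]';python3 -c "
from h import *
print(nest(r.state()['tool_pos']),r.state()['force']@np.c_[NX,NY])"
```

```text
time_s: 25.0
tool_pos: [0.6161, 0.0687, 0.0314]
tool_rot: [3.087, 0.563, -0.01]
force: [-1.9, -0.4, 0.4]
grip_width: 0.0486
[-4.86728325  0.26153533 16.37586991] [-1.93022681  0.34067982]
time_s: 25.5
tool_pos: [0.6181, 0.0695, 0.0314]
tool_rot: [3.087, 0.563, -0.01]
force: [-1.8, -2.1, 0.5]
grip_width: 0.0488
[-2.63807086  0.27085076 16.39453507] [-2.44944763 -1.29394128]
```

Now creep in small steps, reading the force after each.

```bash
cat > f.py <<'E'
from h import *
s=r.state();print(nest(s['tool_pos']).round(2),(s['force']@np.c_[NX,NY]).round(2),s['force'][2].round(2))
E
python3 -m inch '[[0.5,0.5,0,0,0],[0.5,1,0,0,0],[0.5,1,0,0,0]]' >/dev/null;python3 f.py
python3 -m inch '[[0.5,0.5,0,0,0],[0.5,1,0,0,0],[0.5,1,0,0,0]]' >/dev/null;python3 f.py
```

```text
[-1.52  0.3  16.36] [-2.44 -0.78] 0.33
[-0.35  0.28 16.39] [-1.3  -1.29] -0.18
```

```bash
python3 -m inch '[[0.5,0.5,0,0,0],[0.5,0.8,0,0,0],[0.5,0.8,0,0,0]]' >/dev/null;python3 f.py
```

```text
[ 0.56  0.3  16.37] [-1.5  -0.63] -0.17
```

```bash
python3 -m inch '[[0.5,0.5,0,0,0],[0.5,0.8,0,0,0],[0.5,0.8,0,0,0]]' >/dev/null;python3 f.py
```

```text
[ 1.46  0.3  16.37] [-2.11 -0.54] 0.02
```

```bash
python3 -m inch '[[0.5,0.4,0,0,0],[0.5,0.7,0,0,0],[0.5,0.7,0,0,0]]' >/dev/null;python3 f.py
```

```text
[ 2.22  0.33 16.36] [-1.58 -1.09] 1.05
```

```bash
python3 -m inch '[[0.5,0.4,0,0,0],[0.5,0.7,0,0,0],[0.5,0.7,0,0,0]]' >/dev/null;python3 f.py
```

```text
[ 3.04  0.3  16.38] [-2.07 -0.8 ] -0.11
```

```bash
python3 -m inch '[[0.5,0.4,0,0,0],[0.5,0.7,0,0,0],[0.5,0.7,0,0,0]]' >/dev/null;python3 f.py
```

```text
[ 3.83  0.31 16.36] [-1.94 -0.35] -0.2
```

```bash
python3 -m inch '[[0.5,0.4,0,0,0],[0.5,0.7,0,0,0],[0.5,0.7,0,0,0]]' >/dev/null;python3 f.py
```

```text
[ 4.62  0.33 16.34] [-0.79 -1.31] -0.6
```

```bash
python3 -m inch '[[0.5,0.3,0,0,0],[0.5,0.6,0,0,0],[0.5,0.6,0,0,0]]' >/dev/null;python3 f.py
```

```text
[ 5.06  0.34 16.35] [-1.56 -0.58] -0.92
```

```bash
python3 -m inch '[[0.5,0.3,0,0,0],[0.5,0.6,0,0,0],[0.5,0.6,0,0,0]]' >/dev/null;python3 f.py
```

```text
[ 5.24  0.32 16.33] [-5.66 -1.09] 2.13
```

```bash
python3 -m inch '[[0.5,0.3,0,0,0],[0.5,0.6,0,0,0],[0.5,0.6,0,0,0]]' >/dev/null;python3 f.py;python3 - <<'E'
from h import *
im=r.grab_frame("side")[:,:,::-1];cv2.imwrite("pics/side16.png",cv2.resize(im[235:285,260:322],(744,600),interpolation=cv2.INTER_CUBIC))
E
```

```text
[ 5.3   0.34 16.29] [-5.37 -1.07] 3.01
```

View pics/side16.png

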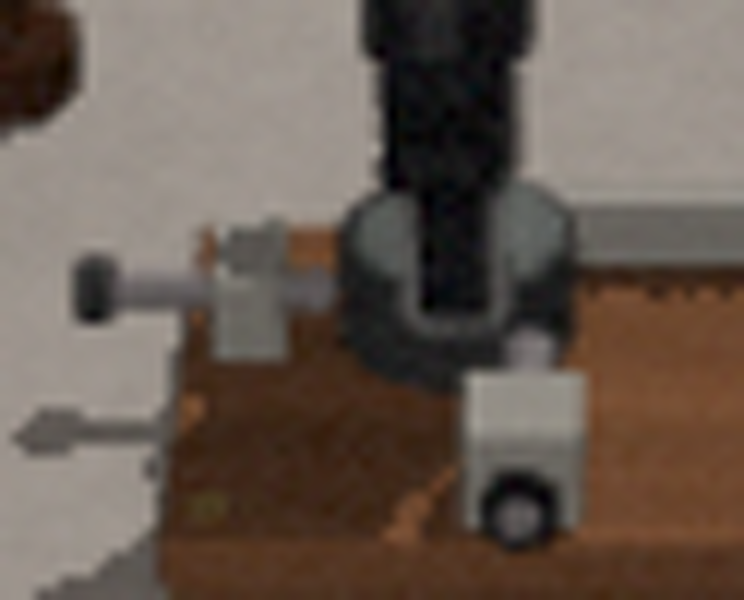

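```bash
python3 -m inch '[[0.5,0,0.3,0,0],[0.5,0,0.3,0,0],[0.5,0,0.3,0,0]]' >/dev/null;python3 f.py
```

```text
[ 5.29  0.3  16.34] [-3.92  1.22] 2.23
```

```bash
python3 -m inch '[[0.5,0,0.3,0,0],[0.5,0,0.3,0,0],[0.5,0,0.3,0,0]]' >/dev/null;python3 f.py
```

```text
[ 5.28  0.28 16.32] [-4.83  2.27] 2.79
```

```bash
python3 -m inch '[[0.6,0,0,0,0],[0.62,0,0,0,0],[0.64,0,0,0,0],[0.66,0,0,0,0],[0.68,0,0,0,0],[0.68,0,0,0,0]]';python3 f.py; python3 -m inch '[[0.68,0,0,-5,0],[0.68,0,0,-15,0],[0.68,0,0,-35,0],[0.68,0,0,-60,0],[0.68,0,0,-60,0]]'; python3 - <<'E'
from h import *
im=r.grab_frame("side")[:,:,::-1];cv2.imwrite("pics/side17f.png",im);cv2.imwrite("pics/side17.png",cv2.resize(im[235:285,260:322],(744,600),interpolation=cv2.INTER_CUBIC))
E
```

```text
time_s: 31.18
tool_pos: [0.6256, 0.0722, 0.0313]
tool_rot: [3.087, 0.563, -0.012]
force: [-1.0, -0.5, 0.4]
grip_width: 0.0582
[ 5.31  0.23 16.32] [-1.12 -0.07] 0.36
time_s: 31.8
tool_pos: [0.6286, 0.0726, 0.0957]
tool_rot: [3.086, 0.563, -0.0]
force: [-0.2, -0.4, 0.2]
grip_width: 0.0577
```

View pics/side17.png

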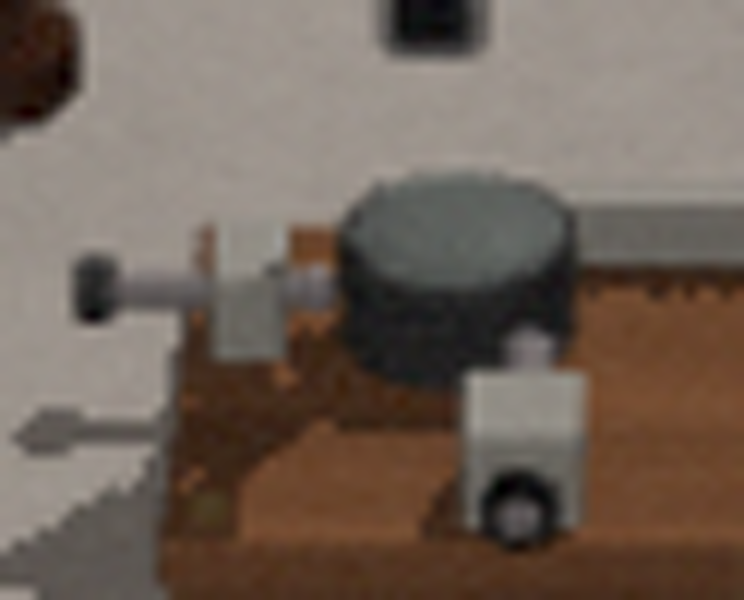

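```bash
python3 - <<'E'
from h import *
s=r.state();M=R.from_rotvec(s["tool_rot"]).as_matrix();print("tool z in nest",M[:,2]@NX,M[:,2]@NY)
shift(world(-60,0,60),110.6)
E
```

```text
tool z in nest -0.004180522335675703 -0.0030930601163480106
shift [-67.   -0.2  18.9] spin 0.0664244302535053 (alt -179.9335755697465 ) grip 0.058163284664212535 t 31.85 F [-0.59  0.28 -0.16] tilt [-0.0028 -0.0044 -1.    ] q6 1.24
```

```bash
python3 -m inch '[[0.3,-20,0,0,0],[0,-40,0,0,0],[0,-55,0,0,0],[0,-55,0,0,0],[0,-55,0,20,0],[0,-55,0,45,0],[0,-55,0,65,0],[0,-55,0,74,0],[0,-55,0,74,0],[0,-55,0,74,0]]'; python3 f.py;python3 - <<'E'
from h import *
im=r.grab_frame("side")[:,:,::-1];cv2.imwrite("pics/side18.png",cv2.resize(im[190:290,260:385],(750,600),interpolation=cv2.INTER_CUBIC))
E
```

```text
time_s: 33.1
tool_pos: [0.5765, 0.0528, 0.0207]
tool_rot: [3.087, 0.563, -0.003]
force: [0.5, 0.1, -0.0]
grip_width: -0.0001
[-47.47  -0.62   5.7 ] [ 0.49 -0.08] -0.04
```

View pics/side18.png

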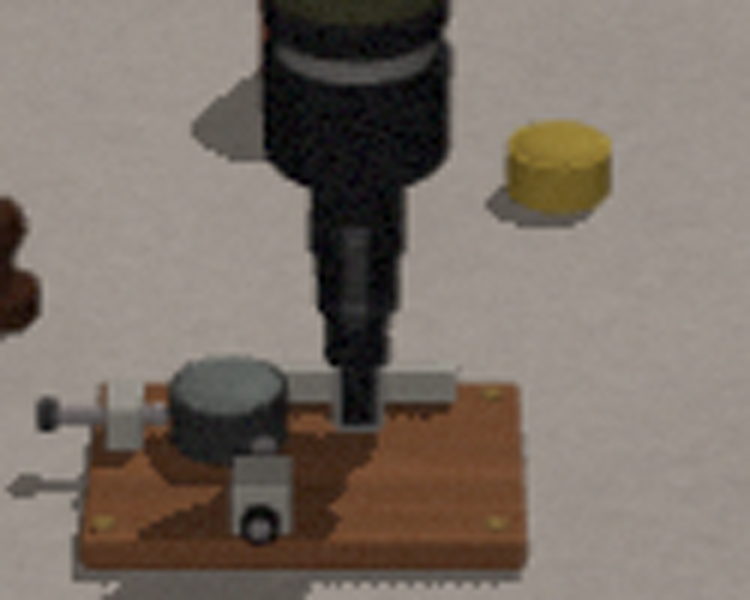

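```bash
python3 -m inch '[[0,4,0,1,0],[0,8,0,2,0],[0,11,0,2,0],[0,13,0,2,0],[0,14,0,2,0],[0,14,0,2,0]]' >/dev/null; python3 f.py; python3 -m inch '[[0,0.5,0,0,0],[0,1,0,0,0],[0,1,0,0,0]]'>/dev/null; python3 f.py;
```

```text
[-33.38  -0.61   3.84] [-0.35  0.71] -0.45
[-32.38  -0.61   3.84] [-0.37  0.27] 0.08
```

```bash
python3 -m inch '[[0,0.5,0,0,0],[0,1,0,0,0],[0,1,0,0,0]]'>/dev/null; python3 f.py;
```

```text
[-31.29  -0.62   3.91] [ 0.49 -0.18] -0.0
```

```bash
python3 -m inch '[[0,0.4,0,0,0],[0,0.6,0,0,0],[0,0.6,0,0,0]]'>/dev/null; python3 f.py;
```

```text
[-30.7   -0.6    3.87] [0.61 0.47] 0.56
```

```bash
python3 -m inch '[[0,0.4,0,0,0],[0,0.6,0,0,0],[0,0.6,0,0,0]]'>/dev/null; python3 f.py;
```

```text
[-30.08  -0.61   3.87] [-1.   -0.46] 0.42
```

```bash
python3 -m inch '[[0,0.3,0,0,0],[0,0.4,0,0,0],[0,0.4,0,0,0]]'>/dev/null; python3 f.py;
```

```text
[-29.66  -0.64   3.89] [-0.04  0.07] 0.43
```

```bash
python3 -m inch '[[0,0.3,0,0,0],[0,0.4,0,0,0],[0,0.4,0,0,0]]'>/dev/null; python3 f.py;
```

```text
[-29.5   -0.59   3.75] [-1.46  0.72] -0.3
```

```bash
python3 -m inch '[[0,0.3,0,0,0],[0,0.4,0,0,0],[0,0.4,0,0,0]]'>/dev/null; python3 f.py;
```

```text
[-29.48  -0.58   3.58] [-2.35  0.17] -0.55
```

```bash
python3 -m inch '[[0,0.3,0,0,0],[0,0.5,0,0,0],[0,0.5,0,0,0]]'>/dev/null; python3 f.py;
```

```text
[-29.44  -0.5    3.36] [-3.46 -0.39] 0.91
```

```bash
python3 -m inch '[[0,0.3,0,0,0],[0,0.6,0,0,0],[0,0.6,0,0,0]]'>/dev/null; python3 f.py;
```

```text
[-29.39  -0.49   3.33] [-6.38 -0.68] 2.27
```

```bash
python3 -m inch '[[0,-1,0,0,0],[0,-4,0,0,0],[0,-12,0,0,0],[0,-25,0,-5,0],[0,-35,0,-30,0],[0,-60,0,-60,0],[0,-100,0,-100,0],[0,-140,0,-130,0],[0,-160,0,-150,0],[0,-160,0,-150,0]]'; python3 f.py;python3 - <<'E'
from h import *
im=r.grab_frame("side")[:,:,::-1];cv2.imwrite("pics/side19.png",np.hstack([cv2.resize(im[235:285,260:322],(372,300),interpolation=cv2.INTER_CUBIC),cv2.resize(im,(400,300))]))
im=r.grab_frame("top")[:,:,::-1];cv2.imwrite("pics/top19f.png",im);cv2.imwrite("pics/top19.png",im)
E
```

```text
time_s: 38.52
tool_pos: [0.4445, 0.0031, 0.1714]
tool_rot: [3.085, 0.561, -0.001]
force: [0.5, -0.4, -0.0]
grip_width: -0.0001
[-188.51   -0.71  156.4 ] [ 0.37 -0.57] -0.01
```

View pics/side19.png

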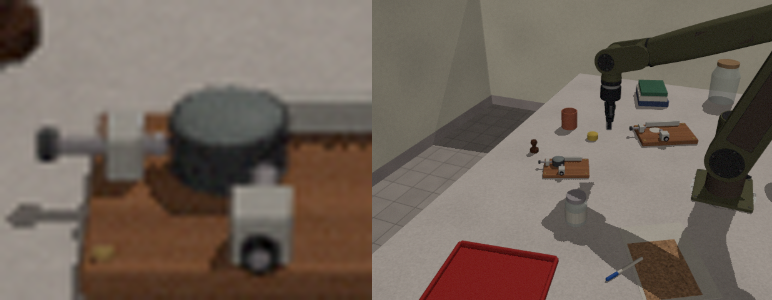

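View pics/top19.png

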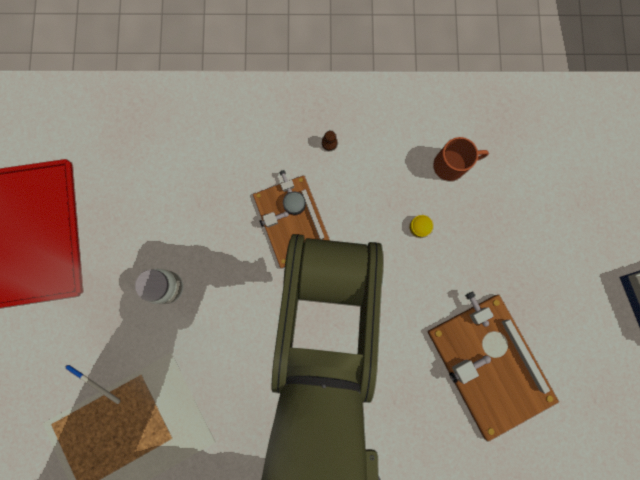

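```bash
python3 - <<'E'
from h import *
im=cv2.imread("pics/top19f.png");cv2.imwrite("pics/top19z.png",cv2.resize(im[165:240,245:335],(720,600),interpolation=cv2.INTER_CUBIC))
E
```

```text
(no output)
```

View pics/top19z.png

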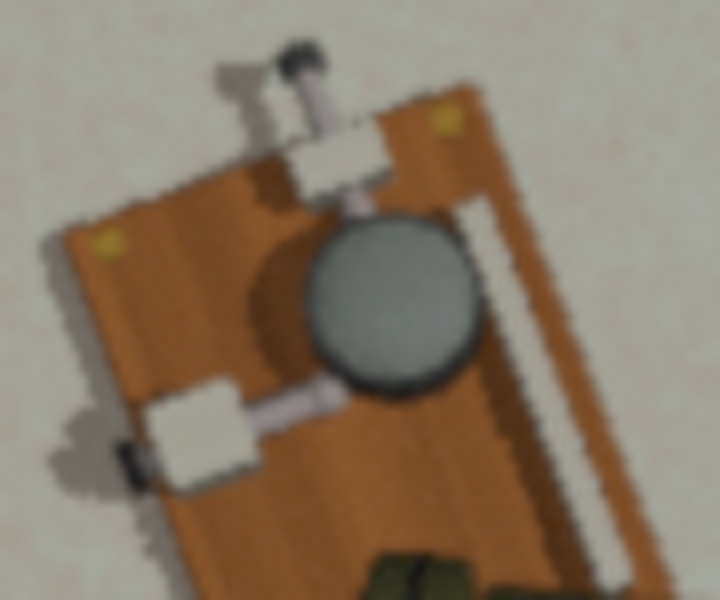

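The top view shows the magnifier at crop (397,305), touching the screw tip at (358,208), the fence at about (485,290) and the plunger nose at (330,390). The gripper is clear of everything.

```bash
python3 -c "
from plant import r
print(r.sign_off(), r.state()['time_s'])"
```

```text
the job is handed in; nothing more can be done
the job is handed in; nothing more can be done
```

The dark magnifier is seated in the 180 x 125 mm nest, against the fence, screw tip and plunger. I let go of it and handed the job in at about 38.6 s.

- **First try:** I set it down at the nest mouth and pushed from behind with the fingers shut. It jammed on the plunger at about 13 N sideways, with up to about 8 N vertical, because it stood about 3.5 mm off the fence. That is harder than the gentle push you asked for, and the plunger or rim may have felt part of it. I backed off at once.
- **Second try:** I gripped the rim from above and slid it to the fence, where I felt about 5 N. I then moved it along past the plunger at 2 to 3 N. The screw showed as a sharp rise from about 1.5 N to 5.7 N at nest x of about +5 mm.
- **Last checks:** After release, a nudge from behind reached 6.4 N and the magnifier moved only about 0.1 mm, so I took it as fully home. The pictures show it flat and touching all three. By eye the jar, mug, stopper and yellow look-alike have not moved.
- **Disagreements:** The fence was felt about 2 mm from where the top camera had put it, and the side camera was off by a few millimetres too. I went by touch.

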